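# Clear the bracket bench for the night

### The job

Sort the things left on the bench: stand both brass mandrels upright in the round aluminium dish, lay the two blue splints flat, crowns up, in the white tray, one in each bay, and lay the cream-handled band seater flat and lengthwise in the long green-floored tray. Set each thing down fully inside its place rather than dropping it, let go of everything, and leave the press and the cement bottle alone.

Things in the scene. Friction and masses are not known exactly. Their poses are not given: they have to be found in the camera images.
- mandrel1_mid (a point): one of two alike bare brass seating mandrels: an upright turned post 46 mm tall, plain round body 30 mm across for the lower 30 mm with a black ring round its shoulder, then stepping in to a brass stem that narrows to a 13 mm tip. The point lies on its axis half-way up (23 mm above its foot); z up along the post.
- mandrel2_mid (a point): one of two alike bare brass seating mandrels: an upright turned post 46 mm tall, plain round body 30 mm across for the lower 30 mm with a black ring round its shoulder, then stepping in to a brass stem that narrows to a 13 mm tip. The point lies on its axis half-way up (23 mm above its foot); z up along the post.
- splint1_mid (a point): one of two alike stiff tinted-blue transfer splints: a horseshoe dental arch lying flat, crowns up, 56 mm wide (its y) and about 50 mm deep (its x), 16 mm tall with small crown bumps to 19 mm; front of the arch at -x, open end at +x. The outer sides of the two legs are flat and parallel from x = -8 to +25 mm, 56 mm apart, so it can be gripped across its y. The point lies midway between the legs, 8 mm above the underside, in empty air inside the arch.
- splint2_mid (a point): one of two alike stiff tinted-blue transfer splints: a horseshoe dental arch lying flat, crowns up, 56 mm wide (its y) and about 50 mm deep (its x), 16 mm tall with small crown bumps to 19 mm; front of the arch at -x, open end at +x. The outer sides of the two legs are flat and parallel from x = -8 to +25 mm, 56 mm apart, so it can be gripped across its y. The point lies midway between the legs, 8 mm above the underside, in empty air inside the arch.
- seater_mid (a point): chrome band seater with a cream handle, lying flat, 122 mm long along its x: square cream handle 18 by 18 mm with rounded edges from x = -44 to +28 mm, chrome shaft and tip on to +58 mm, chrome end cap to -64 mm. The point lies on its axis 9 mm above the underside, near its balance point.
- dish: shallow round dented aluminium pin dish, fixed to the bench, 132 mm across the rim, floor 3 mm thick and 118 mm across, rim 12 mm above the bench. Origin: centre of its underside.
- splint_tray: white rectangular tray, fixed, 100 mm (its x) by 160 mm (its y), floor 3 mm thick, low lips 3 mm thick rising to 7 mm above the bench; one blue cross rib of the same height in the middle (at y = 0) makes two bays, each 94 by 75 mm, with centres at y = -39 and +39 mm. Origin: centre of its underside.
- rest: long black tray with a green floor, fixed, 70 mm (its x) by 150 mm (its y, the long way), floor 3 mm thick, lips 3 mm thick rising to 7 mm above the bench, 64 by 144 mm inside. Origin: centre of its underside.
- press: bystander: dark green cast-iron hand press, fixed, base 170 (x) by 110 mm (y), frame 250 mm tall, its lever knob reaching 350 mm high on its -x side; a mandrel with a steel band stands under its ram. Origin: centre of its underside. Do not touch.
- cement: bystander: amber cement bottle with a red cap, standing loose, 36 mm across, 70 mm tall. Origin: centre of its underside. Leave where it is.
Not all that is in view belongs to the job. Leave any purple or turquoise look-alike of the part that bears mandrel1_mid alone.

How it is judged:
By the outcome, as a careful person would: the job done as asked, in the order asked, and still so for the second after the job is handed in, with the robot touching nothing.
It also fails if it takes over 131 s, if anything falls off the work surface, if the arm or the gripper's body presses on something with over 40 N, if the wrist force passes 120 N, or if a joint passes its speed limit or range.

### The arm

A 6-joint arm with a two-finger parallel gripper is mounted at the origin on the work surface. World frame = base frame: x ahead of the robot, y to its left, z up, the work surface at z = 0. Lengths are in m, angles in rad, forces in N, time in s.
With the tool pointing down it reaches from about 0.325 to 0.875 m from the base axis. Payload 4.4 kg.
Tool frame: the origin (TCP) lies at the very end of the fingers, on their centre line; the grasp point (between the pads) lies arm.pinch_z behind it (arm.pinch_z is the distance from the TCP to the grasp point, in m); y points along the fingers, z is the direction in which the jaws open and shut, and the axes are right-handed (so a half turn about y gives the same grasp; the last joint's range is limited). The gripper opens to 85 mm and grips with 20 to 120 N. Pads are 22 mm wide; open, the fingers measure 114 mm over their backs; the gripper's body (76 mm by 85 mm) begins 54 mm behind the grasp point. The pads swing forward as they close: fully open they stand 13 mm farther back than shut.
Start: joints at [0.963, 0.207, 1.542, -0, 1.393, -0.15], TCP at [0.254, 0.516, 0.231] pointing down, gripper open.
Joint ranges: [-2.73, 2.73], [-0.86, 2.22], [0.23, 2.46], [-1.11, 4.25], [0.08, 2.63], [-2.82, 2.82]. Speed limits (rad/s): [2.79, 2.79, 3.14, 3.14, 3.14, 3.14].

### API

Orientations are given as [roll, pitch, yaw] about the fixed x, y, z axes, in that order (R = Rz(yaw) Ry(pitch) Rx(roll)).
In Python, from station import arm gives the robot as it stands. The module is installed in compiled form; this text tells all that it offers.
- The arm moves only by the shell command python3 -m creep 'ROWS'. ROWS is JSON, a list of rows, each a list of 7 numbers: the opening in per cent of the stroke, from 0 (shut) to 100 (fully open), then the shift along the world's x, y, z in m, then the turn, a rotation vector about the world's x, y, z in degrees. A call has 1 to 10 rows; each row is the pose to reach, as a shift and turn from the pose commanded when the call began; what a row does not reach only later rows make up. A row lasts 1/12 s, in which the tool goes at most 41.7 mm and 7.16 degrees, less where a joint would pass 70% of its speed; a pose out of reach is approached as far as the arm can. A call with a gripper value outside its range is refused whole. The fingers move at their own pace and stop on an object; the grip force is fixed at half the most. Time passes only in rows, so rows that repeat a pose let the fingers close. It gives the time, the measured TCP pose, the force and the opening at its end, in the units of the state.
- arm.get_state(): the state, without advancing time (a new reading comes with each control period).
- arm.camera(name): name is "scene" or "top" or "wrist"; returns the picture (400x640x3 uint8, blue, green, red); there is no depth.
- arm.camera_params(name): a dict with "vertical_fov" (degrees; the focal length in pixels is half the picture's height over the tangent of half this angle, whatever the lens; pixels are square), "cx", "cy" (the principal point, pixels), "xyz" and "orientation" of the camera in the world; the wrist camera has in their place "tool_from_camera" (4x4, takes a point from camera to tool coordinates, whose origin is the TCP and whose axes are the tool frame's). Camera axes: x right, y down, z forward; pixel columns grow to the right and rows downward; lengths in m; the calibration is good to about 2 mm. A picture is of the moment at which its call begins: read the wrist's pose just before it. camera_params takes no time and is no camera call.
- arm.hand_in(): hands the job in, once; it reports no verdict.
Trained networks look in the newest picture that a camera, given by its name, has taken for a name from the list of things; names that differ only in an ending like _2 or _b are one class to them, and where a whole thing is asked for, a point or a joint stands for the part that bears it (a point fixed in the world has none). Each returns a list of dicts, best first, with "score" (0 to 1); they miss things now and then, are a little off and sometimes report something else, mostly with a low value. They report only what shows in the picture. A call takes as long as a camera call. They do not tell look-alikes from the thing itself.
- arm.look_for(camera, query): "extent" ([centre column, centre row, width, height] in pixels, round what is visible of it).
- arm.mark_of(camera, query): "location" ([column, row] in pixels: a listed point, or the origin of a listed thing).
The state is a dict: "time": time; "joint_positions": joint angles; "joint_velocities": joint speeds; "joint_torque": joint torques, N m; "tcp_pos": TCP position; "ee_rot": TCP orientation; "wrist_force": force on the tool from outside, world axes, zero at the start; "moment": the same for the moment, N m; "grip_width": opening from 0.0 (shut) to 1.0 (fully open).
Only numpy, scipy, OpenCV 4.12 (cv2) and the standard library are available. Lean on these libraries where they do the work, as an engineer would, in place of code of your own. Each camera call takes 0.05 s, during which the arm holds its last target. There are 200 camera calls.

## Working session

There is one attempt and no reset: what is moved stays moved. The work goes in short steps, Python scripts to look and compute and a shell command to move; the robot and the scene stay as the last step left them, time stands still between calls to the robot, and variables do not carry over. Pictures are saved under pics/ and viewed, about 12 in all and at most 16, crops included, and the job is handed in when it is done.

```bash
mkdir -p pics; cat > h.py <<'E'
from station import arm
import numpy as np, cv2
from scipy.spatial.transform import Rotation as R
def cam(name):
    p=arm.camera_params(name); f=200/np.tan(np.radians(p["vertical_fov"])/2)
    if name=="wrist":
        s=arm.get_state(); T=np.array(p["tool_from_camera"]); Rt=R.from_euler('xyz',s["ee_rot"]).as_matrix()
        return f,p["cx"],p["cy"],Rt@T[:3,:3],Rt@T[:3,3]+np.array(s["tcp_pos"])
    o=np.array(p["orientation"])
    Rm=o if o.shape==(3,3) else R.from_euler('xyz',o).as_matrix()
    return f,p["cx"],p["cy"],Rm,np.array(p["xyz"])
def world(c,uv,z):
    f,cx,cy,Rm,t=c; d=Rm@np.array([(uv[0]-cx)/f,(uv[1]-cy)/f,1]); return t+d*(z-t[2])/d[2]
def pix(c,P):
    f,cx,cy,Rm,t=c; q=Rm.T@(np.array(P)-t); return [cx+f*q[0]/q[2],cy+f*q[1]/q[2]]
Z={'mandrel1_mid':.023,'splint1_mid':.008,'seater_mid':.009,'dish':0,'splint_tray':0,'rest':0,'press':0,'cement':0}
E
python3 - <<'E'
from h import *
print(arm.camera_params("top"),arm.pinch_z); print(arm.get_state())
for n in("top","scene"):
    c=cam(n); im=arm.camera(n); cv2.imwrite(f"pics/{n}0.png",im)
    for k,z in Z.items():
        print(n,k,[(round(d["score"],2),np.round(d["location"]).tolist(),np.round(world(c,d["location"],z)[:2],3).tolist()) for d in arm.mark_of(n,k)])
E
```

```text
{'vertical_fov': 53.22937297118705, 'cx': 324.9868641122863, 'cy': 199.939102077179, 'xyz': array([0.42706935, 0.03138425, 1.34094599]), 'orientation': array([-3.08210192,  0.00419998, -1.55902818])} 0.0187
{'time': 0.0, 'joint_positions': array([ 9.62503844e-01,  2.07428307e-01,  1.54300917e+00,  2.46562975e-06,
        1.39347994e+00, -1.50524933e-01]), 'joint_velocities': array([-0.00025819, -0.00180589,  0.00161001,  0.0005695 ,  0.00114828,
        0.00064533]), 'joint_torque': array([-7.69326543e-04, -3.83032858e+01, -2.91595066e+01, -3.88571198e-04,
        1.05431778e-02, -4.28969713e-06]), 'tcp_pos': array([0.25369296, 0.51514352, 0.23009486]), 'ee_rot': array([-1.57309444e+00,  3.51013095e-04, -4.57768391e-01]), 'wrist_force': array([0.08842902, 0.7481406 , 0.49946814]), 'moment': array([-0.02118497,  0.00585478,  0.01165846]), 'grip_width': 0.9975731786103564}
top mandrel1_mid [(0.64, [291.0, 222.0], [0.433, 0.15]), (0.59, [310.0, 232.0], [0.398, 0.085]), (0.49, [283.0, 242.0], [0.366, 0.176]), (0.42, [275.0, 222.0], [0.432, 0.203]), (0.39, [314.0, 208.0], [0.479, 0.075]),
[... 442 characters left out ...]
]
top cement [(0.64, [290.0, 219.0], [0.442, 0.156]), (0.42, [472.0, 187.0], [0.556, -0.457])]
scene mandrel1_mid [(0.52, [344.0, 198.0], [0.448, 0.14]), (0.42, [364.0, 193.0], [0.434, 0.205]), (0.42, [328.0, 205.0], [0.477, 0.087]), (0.42, [348.0, 179.0], [0.353, 0.172]), (0.41, [323.0, 192.0], [0.409, 0.082])]
scene splint1_mid [(0.46, [258.0, 206.0], [0.43, -0.119])]
scene seater_mid [(0.69, [388.0, 195.0], [0.437, 0.282])]
scene dish [(0.75, [385.0, 235.0], [0.606, 0.225])]
scene splint_tray [(0.86, [221.0, 249.0], [0.589, -0.228])]
scene rest [(0.68, [311.0, 244.0], [0.608, 0.015])]
scene press [(0.66, [464.0, 182.0], [0.399, 0.55])]
scene cement [(0.62, [142.0, 251.0], [0.563, -0.44])]
```

```bash
python3 - <<'E'
import cv2
a=cv2.imread("pics/top0.png")[120:290,140:500]; cv2.imwrite("pics/topc.png",cv2.resize(a,None,fx=2.2,fy=2.2,interpolation=cv2.INTER_CUBIC))
a=cv2.imread("pics/scene0.png")[130:300,120:500]; cv2.imwrite("pics/scenec.png",cv2.resize(a,None,fx=2.1,fy=2.1,interpolation=cv2.INTER_CUBIC))
E
```

```text
(no output)
```

View pics/topc.png

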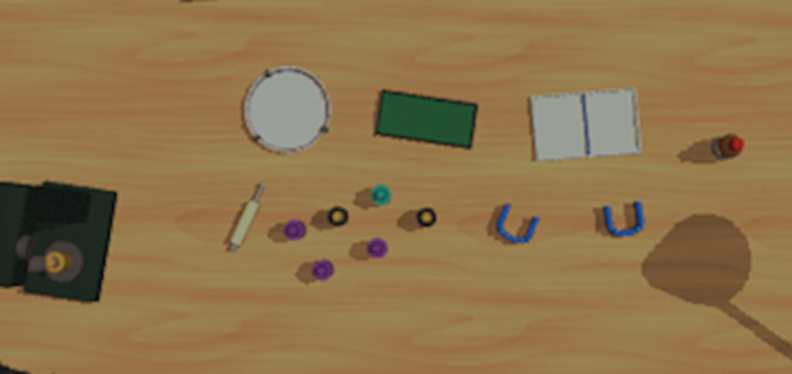

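View pics/scenec.png

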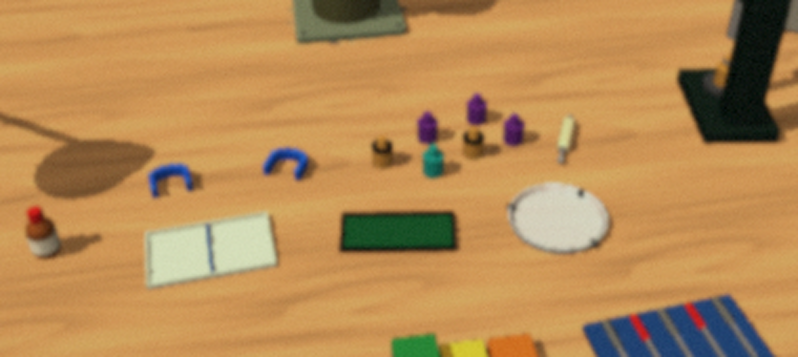

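Three purple and one turquoise look-alikes stand round the two brass mandrels, which are at about (338,216) and (427,217) in the top crop. The splints are at (517,225) and (623,220), the seater at (245,217). Next I measure by colour in the top picture.

```bash
python3 - <<'E'
from h import *
im=cv2.imread("pics/top0.png"); c=cam("top"); hsv=cv2.cvtColor(im,cv2.COLOR_BGR2HSV)
def crop(u,v): return (140+u/2.2,120+v/2.2)
for n,u,v in[("brassA",338,216),("brassB",427,217),("pur1",294,229),("pur2",376,247),("pur3",321,269),("teal",381,194)]:
    print(n,np.round(world(c,crop(u,v),.038 if n[0]!='b' else .038)[:2],3))
def blob(n,lo,hi,box,z):
    m=cv2.inRange(hsv,lo,hi); k=np.zeros_like(m); x0,x1,y0,y1=box; k[y0:y1,x0:x1]=m[y0:y1,x0:x1]
    cs,_=cv2.findContours(k,0,1)
    for q in cs:
        if cv2.contourArea(q)<15: continue
        P=np.float32([world(c,p[0],z)[:2]*1000 for p in q]); r=cv2.minAreaRect(P)
        print(n,np.round(r[0]),np.round(r[1]),round(r[2],1),'box',cv2.boxPoints(r).round().tolist())
blob("splint",(105,130,60),(125,255,255),(350,450,200,240),.012)
blob("rest",(50,120,30),(85,255,160),(300,365,150,195),.004)
blob("tray",(0,0,130),(180,70,255),(370,440,150,200),.006)
blob("dish",(0,0,120),(180,70,255),(245,295,145,195),.01)
blob("seater",(15,20,150),(40,110,255),(235,265,200,240),.018)
E
```

```text
brassA [0.444 0.139]
brassB [0.444 0.007]
pur1 [0.424 0.204]
pur2 [0.399 0.082]
pur3 [0.365 0.163]
teal [0.477 0.076]
splint [ 434. -126.] [53. 44.] 65.8 box [[403.0, -141.0], [443.0, -159.0], [465.0, -110.0], [425.0, -92.0]]
splint [ 445. -290.] [44. 55.] 8.8 box [[418.0, -266.0], [427.0, -320.0], [471.0, -314.0], [462.0, -259.0]]
rest [595.  11.] [143.  64.] 82.0 box [[554.0, -56.0], [617.0, -65.0], [637.0, 77.0], [574.0, 86.0]]
tray [ 590. -234.] [102. 161.] 5.3 box [[532.0, -158.0], [547.0, -318.0], [648.0, -309.0], [633.0, -149.0]]
dish [609. 223.] [129. 131.] 46.0 box [[517.0, 222.0], [611.0, 131.0], [701.0, 224.0], [607.0, 315.0]]
seater [434. 283.] [12. 65.] 66.7 box [[401.0, 290.0], [461.0, 265.0], [466.0, 276.0], [406.0, 301.0]]
```

```bash
python3 -m creep '[[65,0,-0.04,0,0,0,-5],[65,0,-0.08,0,0,0,-12],[65,0.02,-0.117,0,0,0,-19],[65,0.04,-0.153,0,0,0,-26],[65,0.06,-0.19,0,0,0,-33],[65,0.08,-0.226,0,0,0,-40],[65,0.10,-0.262,0,0,0,-47],[65,0.12,-0.298,0,0,0,-49],[65,0.14,-0.334,0,0,0,-49],[65,0.15,-0.37,0,0,0,-49]]'
python3 - <<'E'
from h import *
c=cam("wrist"); im=arm.camera("wrist"); cv2.imwrite("pics/w1.png",im)
for n,p in[("A",(.444,.139,.023)),("B",(.444,.007,.023))]: print(n,np.round(pix(c,p)))
for d in arm.mark_of("wrist","mandrel1_mid"): print(d["score"],np.round(d["location"]),np.round(world(c,d["location"],.023),4))
E
```

```text
time: 1.73
tcp_pos: [0.406, 0.1437, 0.2319]
ee_rot: [-1.568, -0.001, -1.314]
wrist_force: [0.4, -0.2, -0.2]
grip_width: 0.648
A [353. 184.]
B [323. 283.]
0.97 [356. 180.] [0.4461 0.1433 0.023 ]
0.87 [290. 143.] [0.3656 0.1651 0.023 ]
0.75 [300. 217.] [0.3954 0.0846 0.023 ]
0.66 [351. 115.] [0.4212 0.2099 0.023 ]
0.56 [367. 240.] [0.4787 0.0771 0.023 ]
```

View pics/w1.png

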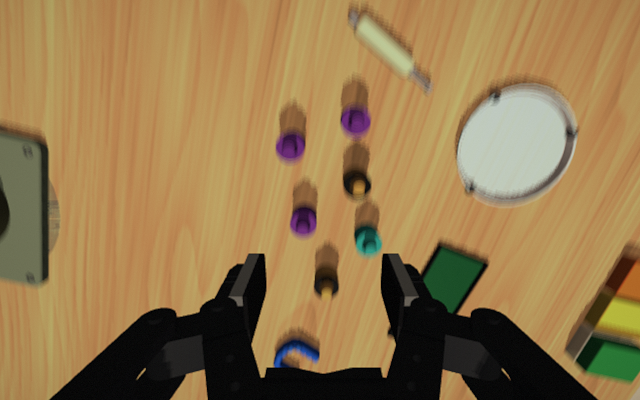

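The wrist picture shows the bare brass mandrel A at about (357,182), clear of its look-alikes, and B at (325,280). A works out at (0.445, 0.142).

```bash
python3 -m creep '[[65,0.036,-0.002,0,0,0,0],[65,0.039,-0.002,-0.04,0,0,0],[65,0.039,-0.002,-0.08,0,0,0],[65,0.039,-0.002,-0.12,0,0,0],[65,0.039,-0.002,-0.15,0,0,0],[65,0.039,-0.002,-0.15,0,0,0]]'
python3 - <<'E'
from h import *
c=cam("wrist"); im=arm.camera("wrist"); cv2.imwrite("pics/w2.png",im)
for d in arm.mark_of("wrist","mandrel1_mid"): print(d["score"],np.round(d["location"]),np.round(world(c,d["location"],.023),4))
E
```

```text
time: 2.33
tcp_pos: [0.4365, 0.1436, 0.0749]
ee_rot: [-1.586, 0.002, -1.313]
wrist_force: [-0.8, -0.1, -0.9]
grip_width: 0.65
0.89 [335. 227.] [0.4445 0.1453 0.023 ]
0.82 [217. 167.] [0.3642 0.1651 0.023 ]
0.68 [356. 324.] [0.4789 0.0772 0.023 ]
0.57 [330. 119.] [0.4237 0.2103 0.023 ]
```

```bash
python3 -m creep '[[65,0.002,0,-0.035,0,0,0],[65,0.002,0,-0.065,0,0,0],[65,0.002,0,-0.075,0,0,0],[65,0.002,0,-0.075,0,0,0],[0,0.002,0,-0.075,0,0,0],[0,0.002,0,-0.075,0,0,0],[0,0.002,0,-0.075,0,0,0],[0,0.002,0,-0.075,0,0,0],[0,0.002,0,-0.075,0,0,0]]'
```

```text
time: 3.18
tcp_pos: [0.4475, 0.1442, 0.009]
ee_rot: [-1.566, -0.001, -1.313]
wrist_force: [-1.8, 0.3, 6.8]
grip_width: 0.325
```

```bash
python3 -m creep '[[0,0,0,0.03,0,0,0],[0,0,0,0.065,0,0,0],[0,0.03,0.02,0.085,0,0,0],[0,0.062,0.04,0.085,0,0,0],[0,0.094,0.06,0.085,0,0,0],[0,0.125,0.08,0.085,0,0,0],[0,0.15,0.096,0.085,0,0,0],[0,0.155,0.101,0.085,0,0,0],[0,0.155,0.101,0.085,0,0,0]]'
python3 - <<'E'
from h import *
c=cam("wrist"); im=arm.camera("wrist"); cv2.imwrite("pics/w3.png",im)
for q in("dish","mandrel1_mid"):
  for d in arm.mark_of("wrist",q)[:3]: print(q,d["score"],np.round(d["location"]),np.round(world(c,d["location"],0 if q=="dish" else .115),4))
E
```

```text
time: 3.93
tcp_pos: [0.6022, 0.2462, 0.0927]
ee_rot: [-1.567, 0.0, -1.312]
wrist_force: [0.0, -0.1, -1.2]
grip_width: 0.328
dish 0.6 [321. 233.] [0.6084 0.2244 0.    ]
mandrel1_mid 0.85 [ 57. 201.] [0.4926 0.2607 0.115 ]
mandrel1_mid 0.79 [ 22. 339.] [0.4779 0.1892 0.115 ]
mandrel1_mid 0.64 [120. 364.] [0.5219 0.1857 0.115 ]
```

View pics/w3.png

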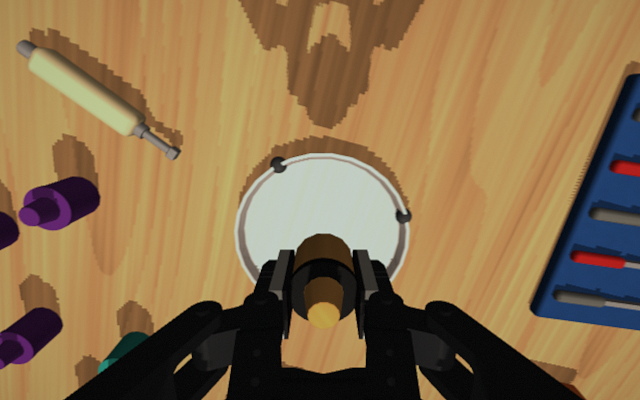

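Mandrel A is held upright at (325,290) above the dish, whose centre is at (321,233).

```bash
python3 -m creep '[[0,0,0,-0.035,0,0,0],[0,0,0,-0.065,0,0,0],[0,0,0,-0.075,0,0,0],[0,0,0,-0.079,0,0,0],[0,0,0,-0.081,0,0,0],[0,0,0,-0.082,0,0,0],[0,0,0,-0.082,0,0,0]]'
```

```text
time: 4.67
tcp_pos: [0.5983, 0.2439, 0.0119]
ee_rot: [-1.575, -0.0, -1.313]
wrist_force: [-5.6, -0.9, 7.8]
grip_width: 0.328
```

```bash
python3 -m creep '[[55,0,0,0,0,0,0],[55,0,0,0,0,0,0],[55,0,0,0,0,0,0],[55,0,0,0.02,0,0,0],[55,0,0,0.05,0,0,0],[55,0,0,0.09,0,0,0],[55,-0.02,-0.035,0.1,0,0,0],[55,-0.04,-0.07,0.1,0,0,0],[55,-0.06,-0.105,0.1,0,0,0],[55,-0.08,-0.14,0.1,0,0,0]]'; python3 -m creep '[[65,-0.025,-0.032,0,0,0,0],[65,-0.05,-0.065,0,0,0,0],[65,-0.07,-0.095,0,0,0,0],[65,-0.077,-0.098,0,0,0,0],[65,-0.077,-0.098,0,0,0,0]]'
python3 - <<'E'
from h import *
c=cam("wrist"); im=arm.camera("wrist"); cv2.imwrite("pics/w4.png",im)
for d in arm.mark_of("wrist","mandrel1_mid"): print(d["score"],np.round(d["location"]),np.round(world(c,d["location"],.023),4))
c=cam("top"); im=arm.camera("top"); cv2.imwrite("pics/t4.png",im)
for d in arm.mark_of("top","mandrel1_mid"): print(d["score"],np.round(d["location"]),np.round(world(c,d["location"],.026),4))
E
```

```text
time: 5.5
tcp_pos: [0.5195, 0.1036, 0.11]
ee_rot: [-1.569, -0.001, -1.312]
wrist_force: [0.6, -0.3, 0.0]
grip_width: 0.552
time: 5.92
tcp_pos: [0.4414, 0.0056, 0.1092]
ee_rot: [-1.572, 0.001, -1.317]
wrist_force: [0.6, 0.4, 0.2]
grip_width: 0.65
0.94 [288.  86.] [0.3981 0.0841 0.023 ]
0.66 [399. 124.] [0.4779 0.0788 0.023 ]
0.58 [262. 170.] [0.6008 0.2462 0.026 ]
0.55 [316. 201.] [0.5001 0.0691 0.026 ]
0.52 [287. 246.] [0.3526 0.1619 0.026 ]
0.44 [275. 223.] [0.4281 0.2011 0.026 ]
```

View pics/w4.png

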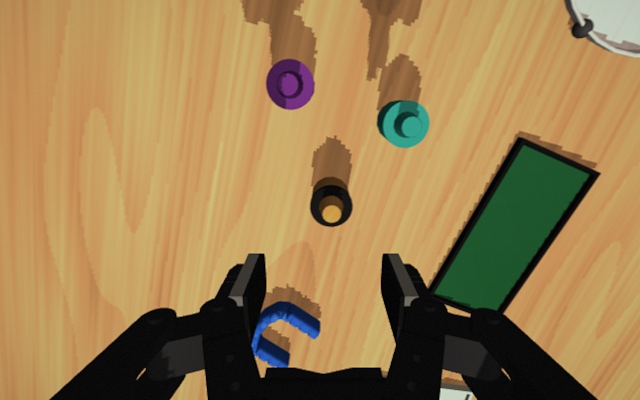

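Mandrel A stands in the dish at (0.601, 0.246). B's black shoulder ring is at (331,207) in the wrist picture.

```bash
python3 - <<'E'
from h import *
c=cam("wrist"); print(world(c,(331,207),.030),world(c,(332,214),.046))
E
```

```text
[0.45053379 0.01293788 0.03      ] [0.45065247 0.01360285 0.046     ]
```

```bash
python3 -m creep '[[65,0.007,0.006,-0.03,0,0,0],[65,0.007,0.006,-0.065,0,0,0],[65,0.007,0.006,-0.095,0,0,0],[65,0.007,0.006,-0.103,0,0,0],[65,0.007,0.006,-0.103,0,0,0],[0,0.007,0.006,-0.103,0,0,0],[0,0.007,0.006,-0.103,0,0,0],[0,0.007,0.006,-0.103,0,0,0],[0,0.007,0.006,-0.103,0,0,0],[0,0.007,0.006,-0.103,0,0,0]]'
```

```text
time: 6.95
tcp_pos: [0.4524, 0.0126, 0.0082]
ee_rot: [-1.566, -0.002, -1.313]
wrist_force: [0.1, 1.2, 6.6]
grip_width: 0.328
```

```bash
python3 -m creep '[[0,0,0,0.035,0,0,0],[0,0,0,0.075,0,0,0],[0,0.02,0.024,0.095,0,0,0],[0,0.045,0.052,0.095,0,0,0],[0,0.07,0.08,0.095,0,0,0],[0,0.095,0.11,0.095,0,0,0],[0,0.12,0.14,0.095,0,0,0],[0,0.145,0.167,0.095,0,0,0],[0,0.164,0.187,0.095,0,0,0],[0,0.164,0.187,0.095,0,0,0]]'; python3 -m creep '[[0,0,0,-0.03,0,0,0],[0,0,0,-0.065,0,0,0],[0,0,0,-0.083,0,0,0],[0,0,0,-0.088,0,0,0],[0,0,0,-0.091,0,0,0],[0,0,0,-0.092,0,0,0],[0,0,0,-0.092,0,0,0]]'
```

```text
time: 7.78
tcp_pos: [0.6176, 0.2038, 0.1019]
ee_rot: [-1.565, 0.001, -1.31]
wrist_force: [0.3, -0.1, -0.7]
grip_width: 0.329
time: 8.37
tcp_pos: [0.6128, 0.1992, 0.011]
ee_rot: [-1.574, 0.0, -1.313]
wrist_force: [-2.5, -0.5, 4.8]
grip_width: 0.328
```

```bash
python3 -m creep '[[55,0,0,0,0,0,0],[55,0,0,0,0,0,0],[55,0,0,0,0,0,0],[55,0,0,0.02,0,0,0],[55,0,0,0.055,0,0,0],[55,0,0,0.095,0,0,0],[70,-0.02,-0.03,0.12,0,0,7],[80,-0.04,-0.065,0.14,0,0,14],[90,-0.06,-0.1,0.14,0,0,21],[95,-0.08,-0.135,0.14,0,0,28]]'; python3 -m creep '[[95,-0.02,-0.035,0,0,0,7],[95,-0.04,-0.07,0,0,0,14],[95,-0.06,-0.105,0,0,0,21],[95,-0.08,-0.14,0,0,0,23],[95,-0.095,-0.172,0,0,0,23],[95,-0.1,-0.192,0,0,0,23],[95,-0.1,-0.192,0,0,0,23]]'
python3 - <<'E'
from h import *
print(arm.get_state()["joint_positions"])
c=cam("wrist"); im=arm.camera("wrist"); cv2.imwrite("pics/w5.png",im)
for d in arm.mark_of("wrist","splint1_mid"): print(d["score"],np.round(d["location"]),np.round(world(c,d["location"],.008),4))
c=cam("top"); arm.camera("top")
for d in arm.mark_of("top","mandrel1_mid"): print(d["score"],np.round(d["location"]),np.round(world(c,d["location"],.026),4))
E
```

```text
time: 9.2
tcp_pos: [0.5368, 0.0666, 0.152]
ee_rot: [-1.567, -0.004, -0.82]
wrist_force: [-0.6, -0.9, -0.5]
grip_width: 0.95
time: 9.78
tcp_pos: [0.4349, -0.128, 0.1498]
ee_rot: [-1.572, -0.002, -0.432]
wrist_force: [0.9, 0.5, 0.7]
grip_width: 0.953
[-4.76378472e-01  3.27385800e-02  1.91574194e+00 -1.71072571e-03
  1.19132867e+00 -1.61474384e+00]
0.59 [271. 221.] [0.4335 0.2154 0.026 ]
0.55 [286. 246.] [0.3535 0.1629 0.026 ]
0.55 [313. 232.] [0.3994 0.0756 0.026 ]
0.52 [314. 206.] [0.4859 0.0722 0.026 ]
0.45 [262. 173.] [0.5917 0.2464 0.026 ]
```

View pics/w5.png

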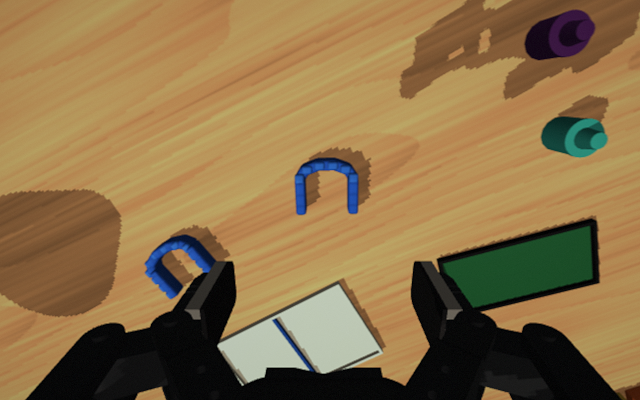

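The splint at (327,185) stands squarely between the jaws, open end toward the gripper; the other is at (180,265). I now fit rectangles in this picture.

```bash
cat >> h.py <<'E'
def splint(c,im,box):
    hsv=cv2.cvtColor(im,cv2.COLOR_BGR2HSV); m=cv2.inRange(hsv,(100,120,40),(130,255,255))
    k=np.zeros_like(m); x0,x1,y0,y1=box; k[y0:y1,x0:x1]=m[y0:y1,x0:x1]
    q=max(cv2.findContours(k,0,1)[0],key=cv2.contourArea)
    for z in(.008,.016):
        P=np.float32([world(c,p[0],z)[:2]*1000 for p in q]); r=cv2.minAreaRect(P); print(z,np.round(r[0],1),np.round(r[1],1),round(r[2],1))
E
python3 - <<'E'
from h import *
c=cam("wrist"); im=cv2.imread("pics/w5.png"); splint(c,im,(280,380,140,230)); splint(c,im,(130,215,220,310))
f=c; print([np.round(world(c,p,.007)[:2],3).tolist() for p in[(341,281),(383,351)]])
E
```

```text
0.008 [ 437.7 -119.1] [56.1 51.2] 66.7
0.016 [ 435.6 -118.2] [54.6 49.7] 66.7
0.008 [ 449.6 -284.8] [48.9 66.4] 11.9
0.016 [ 447.2 -279.3] [47.5 64.5] 11.9
[[0.534, -0.146], [0.633, -0.139]]
```

```bash
python3 -m creep '[[95,0.007,0.0045,-0.035,0,0,1],[95,0.007,0.0045,-0.075,0,0,1],[95,0.007,0.0045,-0.11,0,0,1],[95,0.007,0.0045,-0.135,0,0,1],[95,0.007,0.0045,-0.146,0,0,1],[95,0.007,0.0045,-0.146,0,0,1]]'; python3 -m creep '[[40,0,0,0,0,0,0],[0,0,0,0,0,0,0],[0,0,0,0,0,0,0],[0,0,0,0,0,0,0],[0,0,0,0,0,0,0]]'
```

```text
time: 10.48
tcp_pos: [0.4402, -0.1169, -0.0]
ee_rot: [-1.57, 0.008, -0.406]
wrist_force: [-0.2, -0.3, 0.8]
grip_width: 0.949
time: 10.9
tcp_pos: [0.445, -0.1203, 0.0052]
ee_rot: [-1.571, -0.005, -0.409]
wrist_force: [0.7, 2.0, 7.0]
grip_width: 0.631
```

```bash
python3 -m creep '[[0,0,0,0.035,0,0,0],[0,0,0,0.075,0,0,-7],[0,0.02,-0.01,0.1,0,0,-14],[0,0.04,-0.02,0.1,0,0,-21],[0,0.06,-0.03,0.1,0,0,-28],[0,0.08,-0.041,0.1,0,0,-35],[0,0.1,-0.052,0.1,0,0,-42],[0,0.12,-0.062,0.1,0,0,-49],[0,0.1425,-0.0735,0.1,0,0,-56],[0,0.1425,-0.0735,0.1,0,0,-62]]'; python3 -m creep '[[0,0,0,0,0,0,0],[0,0,0,0,0,0,0]]'
python3 - <<'E'
from h import *
c=cam("wrist"); im=arm.camera("wrist"); cv2.imwrite("pics/w6.png",im)
for d in arm.mark_of("wrist","splint_tray")[:2]: print(d["score"],np.round(d["location"]),np.round(world(c,d["location"],0),4))
E
```

```text
time: 11.73
tcp_pos: [0.5894, -0.1959, 0.1043]
ee_rot: [-1.566, -0.003, -1.498]
wrist_force: [0.3, 0.4, 1.0]
grip_width: 0.631
time: 11.9
tcp_pos: [0.585, -0.1931, 0.1031]
ee_rot: [-1.572, 0.0, -1.488]
wrist_force: [0.6, 0.1, -0.7]
grip_width: 0.631
0.59 [324. 245.] [ 0.5894 -0.2305  0.    ]
```

View pics/w6.png

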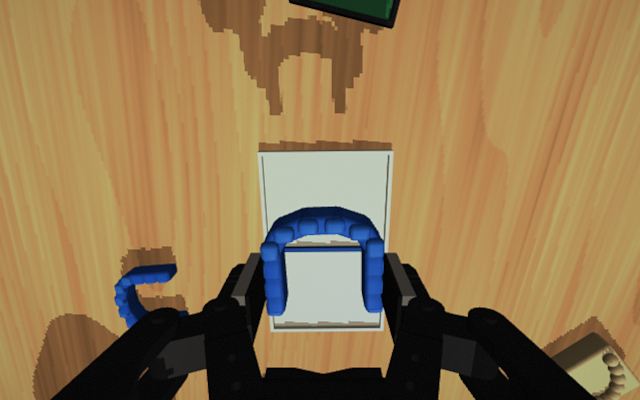

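The splint is held level above the tray, whose corners are near (258,151), (393,150), (272,331) and (382,330).

```bash
python3 - <<'E'
from h import *
c=cam("wrist")
for p in[(258,151),(393,150),(272,331),(382,330),(325,247)]: print(p,np.round(world(c,p,.007),4))
for p in[(322,290),(322,222),(322,214)]: print(p,np.round(world(c,p,.115),4))
E
```

```text
(258, 151) [ 0.5345 -0.1549  0.007 ]
(393, 150) [ 0.6333 -0.1461  0.007 ]
(272, 331) [ 0.55   -0.3147  0.007 ]
(382, 330) [ 0.6473 -0.3055  0.007 ]
(325, 247) [ 0.5901 -0.2286  0.007 ]
(322, 290) [ 0.5856 -0.1975  0.115 ]
(322, 222) [ 0.5829 -0.1636  0.115 ]
(322, 214) [ 0.5826 -0.1599  0.115 ]
```

```bash
python3 -m creep '[[0,0.002,-0.006,-0.03,0,0,0],[0,0.002,-0.006,-0.065,0,0,0],[0,0.002,-0.006,-0.085,0,0,0],[0,0.002,-0.006,-0.092,0,0,0],[0,0.002,-0.006,-0.095,0,0,0],[0,0.002,-0.006,-0.097,0,0,0],[0,0.002,-0.006,-0.097,0,0,0]]'
```

```text
time: 12.58
tcp_pos: [0.5872, -0.199, 0.0082]
ee_rot: [-1.571, -0.0, -1.489]
wrist_force: [-1.5, 1.4, 3.6]
grip_width: 0.633
```

```bash
python3 -m creep '[[80,0,0,0,0,0,0],[80,0,0,0,0,0,0],[80,0,0,0,0,0,0],[80,0,0,0.02,0,0,0],[80,0,0,0.06,0,0,0],[85,0,0,0.1,0,0,7],[90,-0.01,-0.01,0.14,0,0,14],[95,-0.035,-0.02,0.14,0,0,21],[95,-0.06,-0.035,0.14,0,0,28],[95,-0.085,-0.05,0.14,0,0,35]]'; python3 -m creep '[[95,-0.02,-0.01,0,0,0,7],[95,-0.035,-0.022,0,0,0,14],[95,-0.05,-0.034,0,0,0,21],[95,-0.05,-0.034,0,0,0,28],[95,-0.05,-0.034,0,0,0,35],[95,-0.05,-0.034,0,0,0,42],[95,-0.05,-0.034,0,0,0,49],[95,-0.05,-0.034,0,0,0,56],[95,-0.05,-0.034,0,0,0,59],[95,-0.05,-0.034,0,0,0,59]]'
python3 - <<'E'
from h import *
c=cam("wrist"); im=arm.camera("wrist"); cv2.imwrite("pics/w7.png",im)
splint(c,im,(200,450,50,260))
im=arm.camera("top"); cv2.imwrite("pics/t7.png",cv2.resize(im[140:250,230:450],None,fx=3.5,fy=3.5,interpolation=cv2.INTER_CUBIC))
E
```

```text
time: 13.42
tcp_pos: [0.5023, -0.2498, 0.1479]
ee_rot: [-1.57, -0.003, -0.872]
wrist_force: [-0.3, -0.4, -0.5]
grip_width: 0.949
time: 14.25
tcp_pos: [0.4523, -0.2832, 0.1463]
ee_rot: [-1.571, -0.0, 0.151]
wrist_force: [-0.6, 0.2, 0.3]
grip_width: 0.95
0.008 [ 447.6 -288.3] [51.1 56.1] 9.7
0.016 [ 445.5 -288.5] [49.6 54.5] 9.7
```

View pics/w7.png

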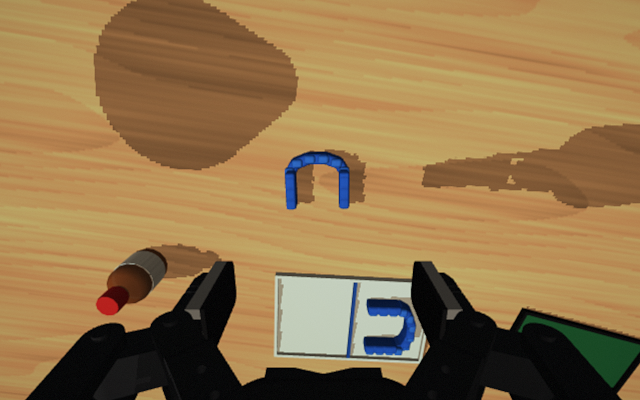

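View pics/t7.png

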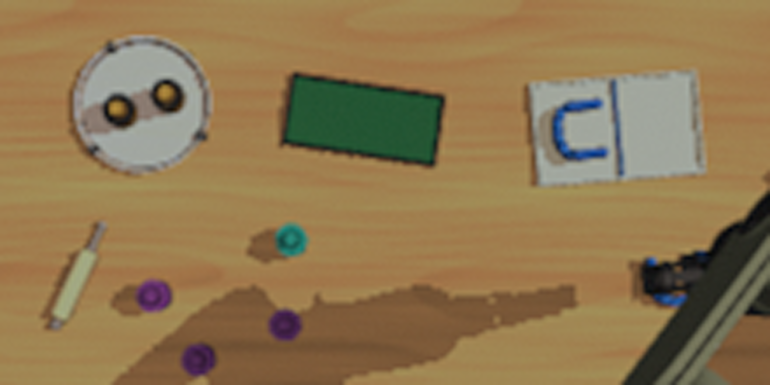

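The mandrels and the first splint are in place. The second splint lies at (317,180) in the wrist picture and has been fitted to 51 by 56 mm, as it should be.

```bash
python3 -m creep '[[95,0.002,-0.001,-0.035,0,0,1],[95,0.002,-0.001,-0.075,0,0,1],[95,0.002,-0.001,-0.11,0,0,1],[95,0.002,-0.001,-0.135,0,0,1],[95,0.002,-0.001,-0.143,0,0,1],[95,0.002,-0.001,-0.143,0,0,1]]'; python3 -m creep '[[40,0,0,0,0,0,0],[0,0,0,0,0,0,0],[0,0,0,0,0,0,0],[0,0,0,0,0,0,0],[0,0,0,0,0,0,0]]'
```

```text
time: 14.85
tcp_pos: [0.4525, -0.2826, 0.0008]
ee_rot: [-1.566, 0.004, 0.166]
wrist_force: [-0.9, 0.1, 0.5]
grip_width: 0.951
time: 15.27
tcp_pos: [0.4566, -0.2861, 0.0062]
ee_rot: [-1.576, -0.004, 0.167]
wrist_force: [-0.3, 0.3, 7.6]
grip_width: 0.634
```

```bash
python3 -m creep '[[0,0,0,0.035,0,0,0],[0,0,0,0.075,0,0,-7],[0,0.02,0,0.1,0,0,-14],[0,0.04,0,0.1,0,0,-21],[0,0.06,0,0.1,0,0,-28],[0,0.08,0.004,0.1,0,0,-35],[0,0.1,0.006,0.1,0,0,-42],[0,0.12,0.008,0.1,0,0,-49],[0,0.142,0.01,0.1,0,0,-56],[0,0.142,0.01,0.1,0,0,-63]]'; python3 -m creep '[[0,0,0,0,0,0,-7],[0,0,0,0,0,0,-14],[0,0,0,0,0,0,-21],[0,0,0,0,0,0,-28],[0,0,0,0,0,0,-32],[0,0,0,0,0,0,-32],[0,0,0,0,0,0,-32]]'
python3 - <<'E'
from h import *
c=cam("wrist"); im=arm.camera("wrist"); cv2.imwrite("pics/w8.png",im)
E
```

```text
time: 16.1
tcp_pos: [0.6004, -0.2739, 0.1046]
ee_rot: [-1.568, -0.004, -0.937]
wrist_force: [-0.3, 0.1, 0.4]
grip_width: 0.632
time: 16.68
tcp_pos: [0.5965, -0.2743, 0.1039]
ee_rot: [-1.57, -0.0, -1.489]
wrist_force: [-0.3, -0.6, -0.4]
grip_width: 0.634
```

View pics/w8.png

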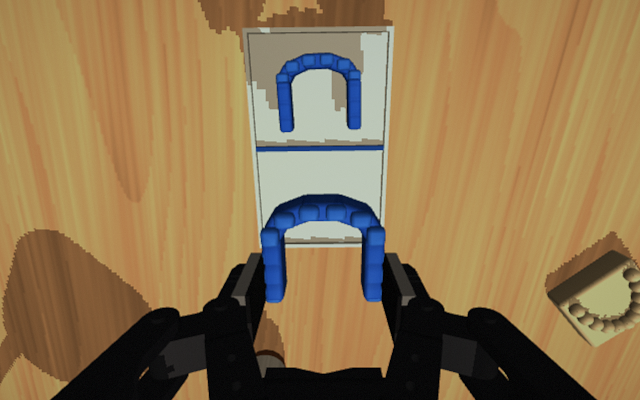

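```bash
python3 - <<'E'
from h import *
c=cam("wrist")
for p in[(322,196),(273,300),(375,300)]: print(p,np.round(world(c,p,.115),4))
for p in[(322,149),(318,246)]: print(p,np.round(world(c,p,.007),4))
for p in[(285,131),(355,128),(318,55)]: print(p,np.round(world(c,p,.019),4))
for d in arm.mark_of("wrist","splint1_mid"): print(d["score"],np.round(d["location"]),np.round(world(c,d["location"],.108),4),np.round(world(c,d["location"],.011),4))
E
```

```text
(322, 196) [ 0.5939 -0.2335  0.115 ]
(273, 300) [ 0.5749 -0.2868  0.115 ]
(375, 300) [ 0.623  -0.2829  0.115 ]
(322, 149) [ 0.5933 -0.2313  0.007 ]
(318, 246) [ 0.5964 -0.3101  0.007 ]
(285, 131) [ 0.5669 -0.2191  0.019 ]
(355, 128) [ 0.6146 -0.2132  0.019 ]
(318, 55) [ 0.5859 -0.1695  0.019 ]
```

```bash
python3 -m creep '[[0,-0.002,-0.006,-0.03,0,0,0],[0,-0.002,-0.006,-0.065,0,0,0],[0,-0.002,-0.006,-0.085,0,0,0],[0,-0.002,-0.006,-0.092,0,0,0],[0,-0.002,-0.006,-0.095,0,0,0],[0,-0.002,-0.006,-0.097,0,0,0],[0,-0.002,-0.006,-0.097,0,0,0]]'
```

```text
time: 17.37
tcp_pos: [0.5949, -0.2807, 0.0093]
ee_rot: [-1.571, -0.001, -1.489]
wrist_force: [-3.3, 1.5, 7.5]
grip_width: 0.631
```

```bash
python3 -m creep '[[80,0,0,0,0,0,0],[80,0,0,0,0,0,0],[80,0,0,0,0,0,0],[80,0,0,0.02,0,0,0],[80,0,0,0.06,0,0,0],[75,0,0.01,0.1,0,0,7],[70,-0.01,0.03,0.135,0,0,14],[60,-0.02,0.07,0.145,0,0,21],[60,-0.03,0.11,0.145,0,0,28],[60,-0.04,0.15,0.145,0,0,35]]'; python3 -m creep '[[60,-0.01,0.04,0,0,0,7],[60,-0.02,0.08,0,0,0,14],[60,-0.03,0.12,0,0,0,21],[60,-0.04,0.16,0,0,0,27],[60,-0.052,0.2,0,0,0,27],[60,-0.064,0.24,0,0,0,27],[60,-0.076,0.28,0,0,0,27],[60,-0.088,0.32,0,0,0,27],[60,-0.1,0.355,0,0,0,27],[60,-0.115,0.385,0,0,0,27]]';python3 -m creep '[[60,-0.003,0.02,0,0,0,0],[60,-0.003,0.025,0,0,0,0],[60,-0.003,0.025,0,0,0,0]]'
python3 - <<'E'
from h import *
c=cam("wrist"); im=arm.camera("wrist"); cv2.imwrite("pics/w9.png",im)
for d in arm.mark_of("wrist","seater_mid"): print(d["score"],np.round(d["location"]),np.round(world(c,d["location"],.009),4))
E
```

```text
time: 18.2
tcp_pos: [0.555, -0.1297, 0.1533]
ee_rot: [-1.569, -0.003, -0.875]
wrist_force: [0.4, 0.7, 0.7]
grip_width: 0.604
time: 19.03
tcp_pos: [0.4388, 0.2572, 0.1516]
ee_rot: [-1.57, -0.001, -0.408]
wrist_force: [0.6, 0.5, 0.0]
grip_width: 0.598
time: 19.28
tcp_pos: [0.4361, 0.281, 0.1513]
ee_rot: [-1.571, -0.0, -0.406]
wrist_force: [0.0, -0.2, -0.2]
grip_width: 0.603
0.74 [326. 190.] [0.4407 0.2835 0.009 ]
0.4 [317. 370.] [0.6297 0.1929 0.009 ]
```

View pics/w9.png

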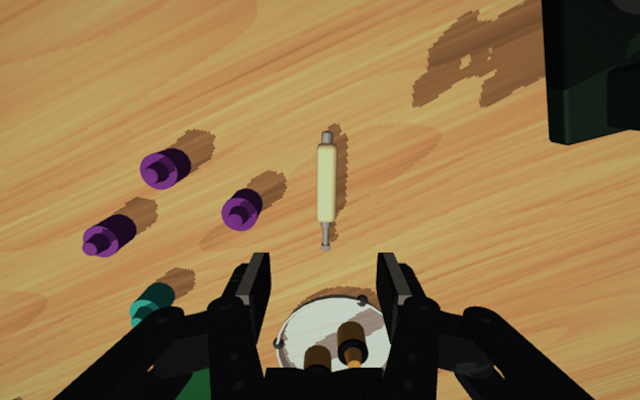

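```bash
python3 - <<'E'
from h import *
c=cam("wrist")
a=world(c,(327,132),.009);b=world(c,(325.5,249),.009);print(a,b,np.linalg.norm(b-a),np.degrees(np.arctan2(*(b-a)[1::-1])),a+(b-a)*64/122)
E
```

```text
[0.39431512 0.30312124 0.009     ] [0.49616272 0.25779473 0.009     ] 0.11147835756455153 -23.991096100090516 [0.44774337 0.2793434  0.009     ]
```

```bash
python3 -m creep '[[60,0.007,0.001,-0.035,0,0,-0.7],[60,0.007,0.001,-0.075,0,0,-0.7],[60,0.007,0.001,-0.11,0,0,-0.7],[60,0.007,0.001,-0.138,0,0,-0.7],[60,0.007,0.001,-0.148,0,0,-0.7],[60,0.007,0.001,-0.148,0,0,-0.7]]'; python3 -m creep '[[40,0,0,0,0,0,0],[0,0,0,0,0,0,0],[0,0,0,0,0,0,0],[0,0,0,0,0,0,0],[0,0,0,0,0,0,0],[0,0,0,0,0,0,0]]'
```

```text
time: 19.88
tcp_pos: [0.4412, 0.2782, 0.0004]
ee_rot: [-1.576, 0.005, -0.423]
wrist_force: [-1.0, -0.2, -0.5]
grip_width: 0.597
time: 20.38
tcp_pos: [0.4459, 0.2816, 0.006]
ee_rot: [-1.567, -0.004, -0.421]
wrist_force: [-0.0, -1.0, 7.2]
grip_width: 0.188
```

```bash
python3 -m creep '[[0,0,0,0.035,0,0,0],[0,0,0,0.075,0,0,-7],[0,0.02,-0.03,0.105,0,0,-14],[0,0.035,-0.06,0.105,0,0,-21],[0,0.05,-0.09,0.105,0,0,-28],[0,0.065,-0.12,0.105,0,0,-35],[0,0.085,-0.15,0.105,0,0,-42],[0,0.105,-0.18,0.105,0,0,-49],[0,0.125,-0.21,0.105,0,0,-56],[0,0.14,-0.24,0.105,0,0,-63]]'; python3 -m creep '[[0,0.015,-0.022,0,0,0,-7],[0,0.015,-0.022,0,0,0,-11],[0,0.015,-0.022,0,0,0,-11],[0,0.015,-0.022,0,0,0,-11]]'
python3 - <<'E'
from h import *
c=cam("wrist"); im=arm.camera("wrist"); cv2.imwrite("pics/w10.png",im)
for q,z in(("seater_mid",.115),("rest",0)):
  for d in arm.mark_of("wrist",q)[:2]: print(q,d["score"],np.round(d["location"]),np.round(world(c,d["location"],z),4))
E
```

```text
time: 21.22
tcp_pos: [0.5851, 0.0392, 0.1094]
ee_rot: [-1.568, -0.0, -1.527]
wrist_force: [0.7, 0.7, 0.5]
grip_width: 0.188
time: 21.55
tcp_pos: [0.5982, 0.0188, 0.1085]
ee_rot: [-1.571, 0.0, -1.711]
wrist_force: [-0.5, -0.5, -0.6]
grip_width: 0.19
seater_mid 0.56 [322. 258.] [0.5999 0.0279 0.115 ]
```

View pics/w10.png

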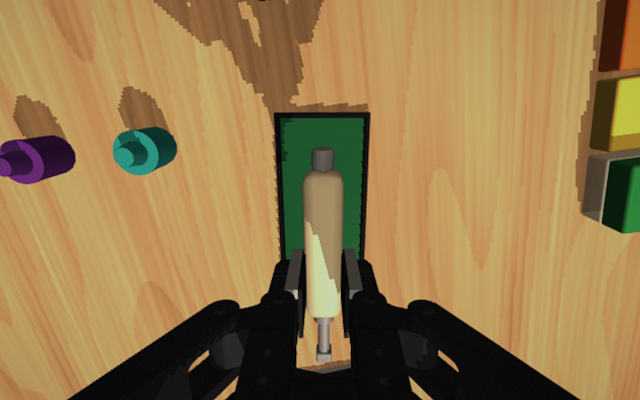

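The seater is held level over the green tray, with cap end at (322,149) and tip at (323,360); the tray's far corners are (275,113) and (370,113).

```bash
python3 - <<'E'
from h import *
c=cam("wrist")
a,b=[world(c,p,.1135) for p in[(322,149),(323,360)]]; m=a+(b-a)*61/122
print('seater',a,b,np.linalg.norm(a-b),'mid-length',m,np.degrees(np.arctan2(*(b-a)[1::-1])))
k=[world(c,p,.007) for p in[(275,113),(370,113)]]; e=(k[1]-k[0]); print(k,np.linalg.norm(e)); u=e/np.linalg.norm(e)
ctr=(k[0]+k[1])/2+.075*np.array([u[1],-u[0],0]); print('rest',ctr,np.degrees(np.arctan2(u[1],u[0])), [world(c,p,.007) for p in [(322,372),(283,245),(362,250)]])
E
```

```text
seater [0.60642846 0.07916399 0.1135    ] [ 0.59120974 -0.03187684  0.1135    ] 0.1120788748779871 mid-length [0.5988191  0.02364358 0.1135    ] -97.8040633856294
[array([0.5735249 , 0.09259271, 0.007     ]), array([0.6416671 , 0.08300145, 0.007     ])] 0.0688138939955111
rest [0.59714252 0.01352916 0.007     ] -8.011955806609334 [array([ 0.57365932, -0.14883463,  0.007     ]), array([ 0.56053623, -0.01204893,  0.007     ]), array([ 0.62466994, -0.02567824,  0.007     ])]
```

```bash
python3 -m creep '[[0,-0.002,-0.0105,-0.03,0,0,0],[0,-0.002,-0.0105,-0.065,0,0,0],[0,-0.002,-0.0105,-0.088,0,0,0],[0,-0.002,-0.0105,-0.096,0,0,0],[0,-0.002,-0.0105,-0.099,0,0,0],[0,-0.002,-0.0105,-0.101,0,0,0],[0,-0.002,-0.0105,-0.102,0,0,0],[0,-0.002,-0.0105,-0.102,0,0,0]]'
```

```text
time: 22.37
tcp_pos: [0.5967, 0.0091, 0.009]
ee_rot: [-1.57, -0.0, -1.71]
wrist_force: [-2.2, 0.3, 7.4]
grip_width: 0.191
```

Contact with the floor is felt. I release, rise clear toward the robot, and check.

```bash
python3 -m creep '[[38,0,0,0,0,0,0],[38,0,0,0,0,0,0],[38,0,0,0,0,0,0],[38,0,0,0.02,0,0,0],[38,0,0,0.06,0,0,0],[38,0,0,0.1,0,0,0],[38,0,0,0.14,0,0,0],[38,0,0,0.18,0,0,0],[38,0,-0.03,0.22,0,0,0],[38,0,-0.06,0.25,0,0,0]]'; python3 -m creep '[[38,-0.04,-0.01,0.03,0,0,0],[38,-0.08,-0.02,0.05,0,0,0],[38,-0.1,-0.02,0.05,0,0,0],[38,-0.1,-0.02,0.05,0,0,0]]'
python3 - <<'E'
from h import *
c=cam("wrist"); im=arm.camera("wrist"); cv2.imwrite("pics/w11.png",im)
for q,z in(("seater_mid",.012),("rest",0),("splint1_mid",.011),("mandrel1_mid",.026)):
  for d in arm.mark_of("wrist",q)[:3]: print(q,d["score"],np.round(d["location"]),np.round(world(c,d["location"],z),4))
E
```

```text
time: 23.2
tcp_pos: [0.5969, -0.0443, 0.253]
ee_rot: [-1.568, 0.0, -1.709]
wrist_force: [0.0, 0.1, 0.3]
grip_width: 0.379
time: 23.53
tcp_pos: [0.4931, -0.066, 0.3022]
ee_rot: [-1.569, -0.001, -1.714]
wrist_force: [0.5, 0.1, -0.4]
grip_width: 0.38
seater_mid 0.81 [396.  83.] [0.5977 0.0133 0.012 ]
seater_mid 0.67 [400. 234.] [ 0.5882 -0.1928  0.012 ]
rest 0.91 [393.  85.] [0.5959 0.0116 0.    ]
splint1_mid 0.57 [402. 234.] [ 0.5906 -0.1937  0.011 ]
mandrel1_mid 0.94 [291.  38.] [0.4774 0.0799 0.026 ]
mandrel1_mid 0.94 [222.  45.] [0.3968 0.0851 0.026 ]
```

View pics/w11.png

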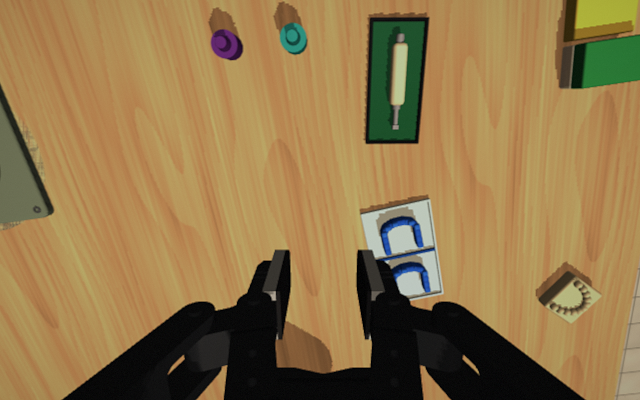

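The seater lies inside the green tray with gaps at both ends (rows 33–129 within 17–142). One last top view follows to check all the places.

```bash
python3 - <<'E'
from h import *
im=arm.camera("top"); cv2.imwrite("pics/t11.png",cv2.resize(im[140:250,230:490],None,fx=3,fy=3,interpolation=cv2.INTER_CUBIC))
im=cv2.imread("pics/w11.png"); cv2.imwrite("pics/w11c.png",cv2.resize(im[180:310,340:460],None,fx=4,fy=4,interpolation=cv2.INTER_CUBIC))
E
```

```text
(no output)
```

View pics/t11.png

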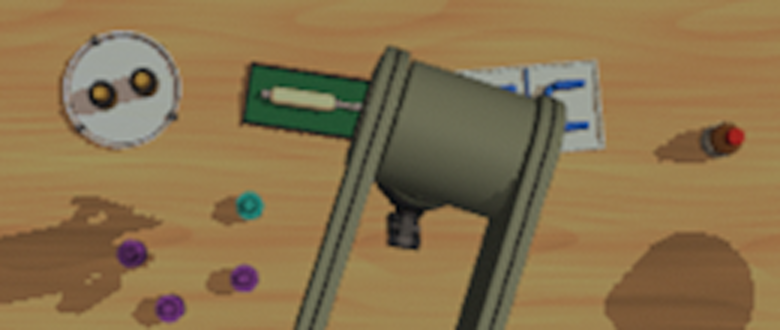

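View pics/w11c.png

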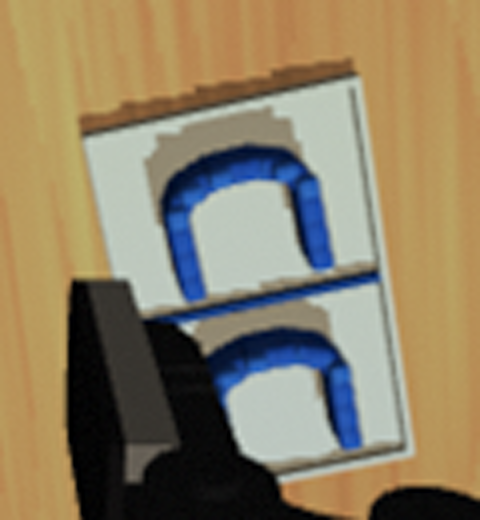

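```bash
python3 - <<'E'
from h import *
c=cam("wrist")
P=lambda u,v,z:world(c,(340+u/4,180+v/4),z)
a,o=np.array([.591,-.230]),R.from_euler('z',5.3,degrees=True).as_matrix()[:2,:2]
for n,p in[("s2 leg end",P(350,448,.016)),("s2 front",P(280,330,.018)),("s1 leg end",P(323,268,.016)),("s1 front",P(240,148,.018)),("corner",P(412,455,.007)),("corner",P(357,75,.007)),("rib",P(380,275,.007))]: print(n,np.round(p,4),'tray frame',np.round(o.T@(p[:2]-a),4))
E
```

```text
s2 leg end [ 0.625  -0.2891  0.016 ] tray frame [ 0.0284 -0.062 ]
s2 front [ 0.6013 -0.2339  0.018 ] tray frame [ 0.0099 -0.0049]
s1 leg end [ 0.6185 -0.2122  0.016 ] tray frame [0.0291 0.0152]
s1 front [ 0.5917 -0.1608  0.018 ] tray frame [0.0071 0.0688]
corner [ 0.6511 -0.3021  0.007 ] tray frame [ 0.0532 -0.0773]
corner [ 0.6362 -0.1438  0.007 ] tray frame [0.053  0.0817]
rib [ 0.6415 -0.2228  0.007 ] tray frame [0.0509 0.0025]
```

```bash
python3 -c "
from station import arm
print(arm.hand_in())"
```

```text
the job is handed in; nothing more can be done
None
```

The job is done and handed in at about 24 s of robot time. I placed the mandrels first, then the splints, then the seater.

- **Mandrels:** both stand upright in the dish, clear of each other and of the rim.
- **Splints:** each lies crowns up in its own bay. By the last picture, the second splint clears the blue rib by about 6 mm and the far lip by about 12 mm. The first clears both by about 11 mm.
- **Seater:** it lies lengthwise in the green-floored tray with clear gaps at both ends.
- **Forces:** each thing was lowered until light contact. The highest wrist force I read was about 8 N.
- **Left alone:** I did not touch the purple or turquoise look-alikes or the cement bottle. The press stayed clear of the arm's path, though I did not photograph it again at the end.

**Checks that disagreed or fell short:**
- The top and wrist cameras disagreed by up to about 8 mm. I went by the wrist camera, and the grasps bore it out.
- The seater measured about 112 mm long in two pictures instead of 122 mm, so its end gaps are known only to a few millimetres.
- In the final pictures the arm hid parts of the seater and the first splint from above. The gripper hid part of the second splint from the wrist camera.

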